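Take the stacked lunch tins apart onto the draining board

TASK

Take the steel lunch carrier apart for drying: swing its handle all the way down to either side, then take off the lid, the upper tin and the middle tin in that order, one at a time, and set each upright (the lid knob up) side by side on the slatted wooden board, nothing stacked. Leave the bottom tin standing upright where it is with its handle down, and do not disturb the other things on the counter.

Things in the scene. Friction and masses are not known exactly. Their poses are not given: they have to be found in the camera images.
- carrier: Bottom tin, loose on the counter, steel, round, 62 mm outside diameter, 44 mm tall, about 0.7 kg; ears with the handle's pivots at its local +y and -y, 34 mm up, reach 49 mm from the axis. Origin: centre of its underside, z up. Stacked on it, joint lines are at 44 mm (middle tin), 86 mm (upper tin) and 120 mm (lid) above the counter. All tins are equally wide: fingers below a joint line grip both.
- bail (a joint): Carrier's handle, a hoop of 6 mm wire, 89 mm wide, arching over the lid; pivots about the carrier's local y axis, 34 mm above the counter. 0 = upright; positive swings it towards the carrier's local -x, negative towards +x, to stops at +1.55 and -1.55 rad where it lies level, out of the way. Light friction holds it near upright; beyond about 0.5 rad it falls by itself.
- bail_grip (a point): Middle of the handle's wooden grip, a round bar 12 mm thick and 48 mm long along the carrier's local y axis; 144 mm from the pivot, so 178 mm above the counter while upright (23 mm clear above the knob).
- tin_lid: Lid: steel disc 66 mm in diameter; on top a round wooden knob 16 mm in diameter, its grip part 16 to 34 mm above the origin. Below, a plug 53 mm in diameter sits 5 mm deep in the upper tin with 2.5 mm play all round. Origin: centre of the plug's underside, z up. Total height 34 mm (disc top 11 mm, knob top 149 mm above the counter while stacked). About 0.06 kg.
- shallow_tin: Upper tin, steel, round, open, 62 mm outside diameter, wall 2 mm, 40 mm tall in all: the lowest 6 mm is a foot 53 mm in diameter that sits in the tin below with 2.5 mm play, then a shoulder and a straight wall 34 mm high. Origin: centre of the foot's underside, z up. About 0.1 kg.
- deep_tin: Middle tin, like the upper one but 48 mm tall in all: foot 6 mm, straight wall 42 mm high. 62 mm outside diameter, wall 2 mm. Origin: centre of the foot's underside, z up. About 0.12 kg.
- board: Low draining board of five light wooden slats (5 mm gaps) on two cross rails, fixed to the counter. Flat rectangle, 120 mm along its local x, 230 mm along its local y (along the slats), its top 18 mm above the counter. Origin: centre of its underside, at counter height. Three parts fit side by side along local y, 75 mm apart.
- salt: Glass salt shaker with a grey top, 44 mm in diameter, 90 mm tall, behind the work. Bystander; origin at its underside.
- utensil_crock: Fixed obstacle at the left of the work: crock of utensils. Crock 155 mm in diameter, 160 mm tall; utensils stick out up to 350 mm above the counter and lean up to about 130 mm to each side. Origin: centre of its underside.
- jam: Jam jar with a white lid, 72 mm in diameter, 102 mm tall, behind the work. Bystander; origin at its underside.

How it is judged (in metres and radians):
On the way, in this order (a step that is already met when the one before it is completed fails the run):
1. the handle is swung down to one side ((value of joint bail above 1.2 rad or value of joint bail below -1.2 rad)), for 0.1 s.
2. the lid stands released on the wooden board (x of tin_lid in the frame of board between -0.05 and 0.05 m and y of tin_lid in the frame of board between -0.1 and 0.1 m and z of tin_lid in the frame of board between 0.013 and 0.025 m and angle between tin_lid's own z axis and vertical below 0.15 rad and linear speed of tin_lid below 0.03 m/s and contact force between the fingers and tin_lid below 0.2 N), for 0.2 s.
3. the upper tin stands released on the wooden board (x of shallow_tin in the frame of board between -0.05 and 0.05 m and y of shallow_tin in the frame of board between -0.1 and 0.1 m and z of shallow_tin in the frame of board between 0.013 and 0.025 m and angle between shallow_tin's own z axis and vertical below 0.15 rad and linear speed of shallow_tin below 0.03 m/s and contact force between the fingers and shallow_tin below 0.2 N), for 0.2 s.
4. the middle tin stands released on the wooden board (x of deep_tin in the frame of board between -0.05 and 0.05 m and y of deep_tin in the frame of board between -0.1 and 0.1 m and z of deep_tin in the frame of board between 0.013 and 0.025 m and angle between deep_tin's own z axis and vertical below 0.15 rad and linear speed of deep_tin below 0.03 m/s and contact force between the fingers and deep_tin below 0.2 N), for 0.2 s.
At the end, for the whole second after the job is handed in: Lid (knob up), upper and middle tin rest released, upright within 0.15 rad, directly on the board, centres within 50 mm (local x) and 100 mm (local y) of its centre; bottom tin upright on the counter, moved under 50 mm, handle over 1.2 rad down either side (all of step 2 and all of step 3 and all of step 4 and (value of joint bail above 1.2 rad or value of joint bail below -1.2 rad) and angle between carrier's own z axis and vertical below 0.1 rad and height (world z) of carrier below 0.008 m and distance of carrier from where it was at the start of the episode below 0.05 m and linear speed of carrier below 0.02 m/s); the robot touches nothing.
It fails at once if the bottom tin is tipped or dragged away (over 0.4 rad or 60 mm) (angle between carrier's own z axis and vertical above 0.4 rad or distance of carrier from where it was at the start of the episode above 0.06 m).
It fails at once if a part of the carrier is tipped over (more than 0.9 rad) (angle between any of tin_lid, shallow_tin, deep_tin's own z axis and vertical above 0.9 rad).
It fails at once if the salt shaker is moved more than 30 mm (distance of salt from where it was at the start of the episode above 0.03 m).
It fails at once if the jam jar is moved more than 30 mm (distance of jam from where it was at the start of the episode above 0.03 m).
It also fails if it takes over 72 s, if anything falls off the work surface, if the arm or the gripper's body presses on something with over 40 N, if the wrist force passes 120 N, or if a joint passes its speed limit or range.

ROBOT

A 6-joint arm with a two-finger parallel gripper is mounted at the origin on a cart in front of the work surface, level with it; the furniture and walls round the work are solid. World frame = base frame: x ahead of the robot, y to its left, z up, the work surface at z = 0. Lengths are in mm, angles in rad, forces in N, time in s.
With the tool pointing down it reaches from about 275 to 750 mm from the base axis. Payload 10.2 kg.
Tool frame: the origin (TCP) lies midway between the tips of the shut fingers; the grasp point (between the pads) lies grip_depth behind it (grip_depth is the distance from the TCP to the grasp point, in mm); z points along the fingers, y is the line along which they close (so a half turn about z gives the same grasp; the last joint's range is limited). The gripper opens to 85 mm and grips with 20 to 120 N. Pads are 22 mm wide; open, the fingers measure 114 mm over their backs; the gripper's body (76 mm by 85 mm) begins 54 mm behind the grasp point. The pads swing forward as they close: fully open they stand 13 mm farther back than shut.
Start: joints at [1.02, 0.313, 1.498, -0, 1.331, -0.223], TCP at [169.042, 497.047, 208.194] pointing down, gripper open.
Joint ranges: [-2.94, 2.94], [-0.97, 2.17], [0.19, 2.56], [-1.23, 4.37], [0.02, 3.11], [-2.88, 2.88]. Speed limits (rad/s): [2.39, 2.39, 3.01, 3.14, 3.14, 3.14].

INTERFACE

Orientations are given as a unit quaternion [w, x, y, z].
In Python, from rig import * gives the robot as it stands.
- The arm moves only by the tool servo_tool, never from a script. Its argument "commands" is a list of rows, each a list of 3 entries, a list of its own where there are three numbers: the gripper command: -1 is fully open, 1 is shut, values between are in proportion, then the shift along the tool's x, y, z in m, then the turn, a rotation vector about the tool's x, y, z in units of 6 degrees (1.0 is 6 degrees). In form: [[grip, [dx, dy, dz], [ax, ay, az]], ...]. A call has 1 to 10 rows; each row shifts and turns the commanded pose from where the row before left it, along the tool's axes as they then stand; what a row does not reach is not made up. A row lasts 1/12 s, in which the tool goes at most 41.7 mm and 7.16 degrees, less where a joint would pass 70% of its speed; a pose out of reach is approached as far as the arm can. A call is refused whole if a number of a shift passes 0.0417 or a number of a turn 1, either way. A call with a gripper value outside its range is refused whole. The fingers move at their own pace and stop on an object; "squeeze" is the grip in N (left out, the last holds). Time passes only in rows, so rows that do not move let the fingers close. It gives the time, the measured TCP pose, the force, the opening and the grip force at its end, in the units of the state.
- sense(): the state, without advancing time (a new reading comes with each control period).
- capture(name): name is "scene" or "top" or "wrist"; returns a dict with "pixels" (420x560x3 uint8, red, green, blue), "z_map" (420x560 float32, mm along the optical axis (not along the pixel's ray), 0 where there is no reading), "fx", "fy", "cx", "cy" (pixels), "distortion" ([k1, k2, p1, p2, k3] as OpenCV has them; the pictures are not rectified), "rvec" (rotation vector, rad) and "tvec" (3), from world to camera coordinates, as OpenCV has them; the wrist camera has in their place "T_tool_cam" (4x4, takes a point from camera to tool coordinates, whose origin is the TCP and whose axes are the flange's). Camera axes: x right, y down, z forward; pixel columns grow to the right and rows downward; lengths in mm; the calibration is good to about 2 mm. A picture is of the moment at which its call begins: read the wrist's pose just before it.
- finish_job(): hands the job in; it is judged then, once.
The state is a dict: "time_s": time; "joints": joint angles; "dq": joint speeds; "tau": joint torques, N m; "eef_pos": TCP position; "ee_rot": TCP orientation; "force": force on the tool from outside, world axes, zero at the start; "wrist_torque": the same for the moment, N m; "grip_width": opening from 0.0 (shut) to 1.0 (fully open); "grip_force": force on a finger pad.
Only numpy, scipy, OpenCV 4.12 (cv2) and the standard library are available. Lean on these libraries where they do the work, as an engineer would, in place of code of your own. Each camera call takes 0.05 s, during which the arm holds its last target. There are 200 camera calls.

## Working session

There is one attempt and no reset: what is moved stays moved. The work goes in short steps, Python scripts to look and compute and a tool call to move; the robot and the scene stay as the last step left them, time stands still between calls to the robot, and variables do not carry over. Pictures are saved under pics/ and viewed, at most 10 in all, crops included, and the job is handed in when it is done.

Besides the shell and the picture viewer there is one more tool, called after "Emit:" as name([rows], argument=value, ...), one row to a line, values as JSON. servo_tool: Moves the arm, as the interface text tells. Its arguments: {"type":"object","properties":{"commands":{"type":"array"},"squeeze":{"type":"number"}},"required":["commands"]}

```bash
mkdir -p pics; ls; python3 - <<'E'
from rig import *
import cv2,numpy as np
s=sense(); print(s)
for n in ["scene","top"]:
    c=capture(n); np.savez(f"/tmp/{n}.npz",**c)
    cv2.imwrite(f"pics/{n}0.png",c["pixels"][:,:,::-1])
    print(n,c["fx"],c["rvec"],c["tvec"],c["distortion"], (c["z_map"]>0).mean())
E
```

```text
pics
{'time_s': 0.0, 'joints': array([ 1.01957643e+00,  3.13447835e-01,  1.49849347e+00, -1.40012818e-05,
        1.33100334e+00, -2.23414826e-01]), 'dq': array([ 0.00095195,  0.00041732, -0.00074373, -0.0007824 , -0.00084122,
       -0.00153916]), 'tau': array([-2.97475572e-04, -4.12254453e+01, -2.59744942e+01, -1.82429776e-04,
        4.06788124e-03,  1.65945636e-05]), 'eef_pos': array([168.88782149, 496.76551727, 207.61498727]), 'ee_rot': array([-2.49030604e-04,  1.63167989e-01,  9.86598069e-01, -6.28486499e-04]), 'force': array([-0.96458771, -0.82321689,  0.35492817]), 'wrist_torque': array([0.00702293, 0.02911463, 0.02326514]), 'grip_force': 0.0, 'grip_width': 1.0015451955512547}
scene 384.80451403915185 [ 2.26973141 -1.02073536  0.38224476] [-374.79032251  397.8385279   774.21972423] [0.00598739 0.         0.         0.         0.        ] 0.9961479591836735
top 398.0324060928013 [ 2.12996597 -2.13698624  0.16957295] [  13.21666843  541.75778012 1105.42033352] [0.02035385 0.         0.         0.         0.        ] 0.9961309523809524
```

View pics/scene0.png

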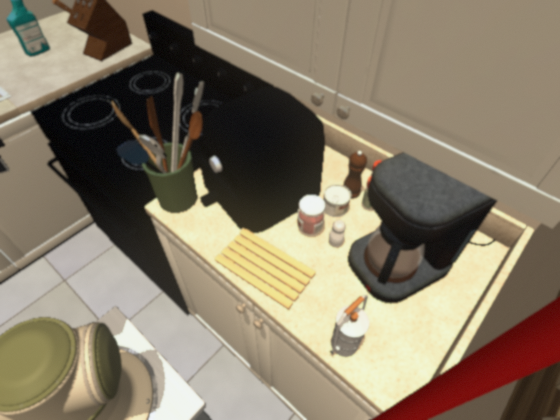

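View pics/top0.png

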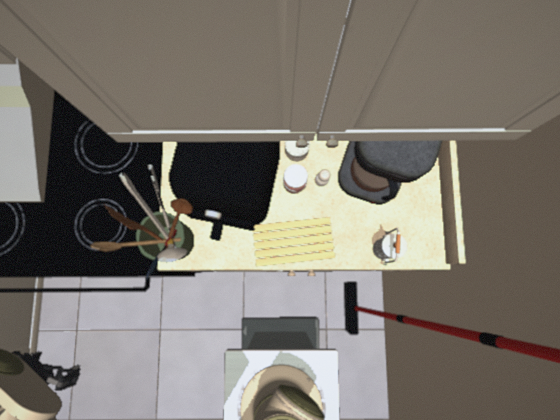

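The scene view shows the board at about (265,266) and the carrier at about (350,328), with the coffee maker behind it. In the top view the board is at about (294,241) and the carrier, with its orange grip, is at about (390,244). The jam jar (295,178) and salt shaker (323,177) stand behind the board.

```bash
cat > h.py <<'E'
import numpy as np,cv2
def cloud(c,T=None):
    K=np.array([[c["fx"],0,c["cx"]],[0,c["fy"],c["cy"]],[0,0,1.]])
    v,u=np.mgrid[0:420,0:560]
    n=cv2.undistortPoints(np.stack([u,v],-1).reshape(-1,1,2).astype(float),K,np.array(c["distortion"]).ravel()).reshape(420,560,2)
    z=np.asarray(c["z_map"],float)
    P=np.dstack([n*z[...,None],z])
    if T is None:
        R=cv2.Rodrigues(np.array(c["rvec"],float))[0]; return (P-np.array(c["tvec"]).ravel())@R
    return P@T[:3,:3].T+T[:3,3]
def hsv(c): return cv2.cvtColor(np.ascontiguousarray(c["pixels"]),cv2.COLOR_RGB2HSV)
E
python3 - <<'E'
from h import *
for n in ["scene","top"]:
    c=dict(np.load(f"/tmp/{n}.npz")); P=cloud(c); H=hsv(c)
    x,y,z=P[...,0],P[...,1],P[...,2]
    print(n,"counter z",np.median(z[(abs(z)<15)&(x>300)&(x<800)&(abs(y)<400)]))
    b=(z>12)&(z<25)&(x>250)&(x<700)&(H[...,1]>60)
    k,l,st,ce=cv2.connectedComponentsWithStats(cv2.morphologyEx(b.astype(np.uint8),cv2.MORPH_CLOSE,np.ones((5,5))))
    i=1+np.argmax(st[1:,4]); m=b&(l==i)
    r=cv2.minAreaRect(P[m][:,:2].astype(np.float32)); print("board",r,st[i])
    cand={"scene":(352,325),"top":(388,244)}[n]
    win=np.zeros_like(b); win[cand[1]-40:cand[1]+40,cand[0]-35:cand[0]+35]=1
    m=win&(z>100)&(z<200)&(abs(x)<900); print("carrier pts",m.sum(),P[m].min(0),P[m].max(0))
    g=win&(z>160)&(z<195)&(H[...,1]>120); q=P[g]; 
    print("grip",g.sum(),cv2.minAreaRect(q[:,:2].astype(np.float32)),q.mean(0))
    d=win&(z>122)&(z<137); print("disc",d.sum(),cv2.minEnclosingCircle(P[d][:,:2].astype(np.float32)))
    w=win&(z>5)&(z<115);q=P[w];print("wall",w.sum(),q.min(0),q.max(0))
    e=win&(z>28)&(z<42);print("z28-42",np.round(P[e][:,:2].min(0)),np.round(P[e][:,:2].max(0)))
    for nm,(a,bb) in {"jam":(95,110),"salt":(80,95)}.items():
        m=(z>a)&(z<bb)&(x>400)&(x<640)&(abs(y)<150); print(nm,m.sum(),np.median(P[m],0) if m.any() else 0)
    # tall things near carrier
    m=(z>20)&(y<0)&(y>-420)&(x>200)&(x<800)
    for y0 in range(-420,0,40):
        mm=m&(y>=y0)&(y<y0+40); 
        if mm.any(): print(y0,[ (int(x0),int(z[mm&(x>=x0)&(x<x0+40)].max())) for x0 in range(300,760,40) if (mm&(x>=x0)&(x<x0+40)).sum()>5])
E
```

```text
scene counter z 0.012287964810646437
board ((532.7081909179688, 743.3101196289062), (332.6437683105469, 527.693359375), 0.22885514795780182) [  34   73  137  108 5738]
carrier pts 1073 [ 388.97638083 -334.08168879  100.02149117] [ 476.0041994  -268.62364601  185.65663541]
grip 111 ((434.5298156738281, -295.0869140625), (8.889775276184082, 44.50973892211914), 85.31578063964844) [ 433.86314937 -294.98754303  182.93559113]
disc 605 ((432.72113037109375, -297.40911865234375), 43.20446014404297)
wall 899 [ 384.38277312 -333.47637013    5.03103727] [ 593.99918126 -253.3867674   114.93815463]
z28-42 [ 384. -332.] [ 571. -262.]
jam 576 [606.78746998 -18.50260295 101.38123813]
salt 423 [583.75628216  25.67954516  87.05878982]
-420 [(620, 593), (660, 315), (700, 321), (740, 288)]
-380 [(580, 324), (620, 668), (660, 330), (700, 330)]
-340 [(380, 130), (420, 183), (460, 167), (540, 324), (580, 329), (620, 678), (660, 331), (700, 330)]
-300 [(380, 184), (420, 185), (460, 181), (540, 326), (580, 330), (620, 668), (660, 331), (700, 330)]
-260 [(540, 318), (580, 329), (620, 658), (660, 331), (700, 3
[... 1225 characters left out ...]
, 131), (460, 127), (540, 327), (580, 330), (620, 777)]
-300 [(380, 186), (420, 188), (460, 182), (540, 326), (580, 331), (620, 811)]
-260 [(540, 315), (580, 330), (620, 812)]
-220 [(580, 328), (620, 813), (660, 122), (700, 52), (740, 52)]
-180 [(380, 23), (420, 24), (460, 23), (620, 813), (660, 288)]
-140 [(380, 23), (420, 24), (460, 23), (500, 26), (580, 439), (620, 815), (740, 408)]
-100 [(380, 27), (420, 24), (460, 24), (500, 24), (580, 439), (620, 817), (660, 737), (700, 408), (740, 405)]
-60 [(380, 24), (420, 24), (460, 23), (500, 24), (580, 440), (620, 818), (660, 106), (700, 62), (740, 57)]
-20 [(380, 22), (420, 23), (460, 24), (500, 25), (580, 106), (620, 816), (700, 60), (740, 59)]
```

```bash
cat >> h.py <<'E'
def plan(wps,ns,yaw0,dyaws):
    """world waypoints, rows per leg, yaw of tool y axis at start (deg), yaw change per row -> rows of tool shifts (m)"""
    p=np.array(wps[0],float);yaw=yaw0;k=0
    for a,b,n in zip(wps,wps[1:],ns):
        d=(np.array(b,float)-a)/n/1000
        for _ in range(n):
            t=np.radians(yaw); ty=np.array([np.cos(t),np.sin(t),0]);tx=np.cross(ty,[0,0,-1])
            dy=dyaws[k] if k<len(dyaws) else 0;k+=1
            print([[round(d@tx,4),round(d@ty,4),round(-d[2],4)],[0,0,round(-dy/6,3)]]); yaw+=dy
E
python3 - <<'E'
from h import *
plan([(169,497,208),(230,200,208),(330,-60,208),(434,-230,208)],[8,8,5],71.2,[-5.94]*12)
E
```

```text
[[np.float64(-0.0192), np.float64(-0.0327), np.float64(-0.0)], [0, 0, 0.99]]
[[np.float64(-0.0225), np.float64(-0.0305), np.float64(-0.0)], [0, 0, 0.99]]
[[np.float64(-0.0255), np.float64(-0.028), np.float64(-0.0)], [0, 0, 0.99]]
[[np.float64(-0.0283), np.float64(-0.0252), np.float64(-0.0)], [0, 0, 0.99]]
[[np.float64(-0.0307), np.float64(-0.0222), np.float64(-0.0)], [0, 0, 0.99]]
[[np.float64(-0.0329), np.float64(-0.0189), np.float64(-0.0)], [0, 0, 0.99]]
[[np.float64(-0.0346), np.float64(-0.0154), np.float64(-0.0)], [0, 0, 0.99]]
[[np.float64(-0.036), np.float64(-0.0117), np.float64(-0.0)], [0, 0, 0.99]]
[[np.float64(-0.0348), np.float64(-0.0016), np.float64(-0.0)], [0, 0, 0.99]]
[[np.float64(-0.0348), np.float64(0.002), np.float64(-0.0)], [0, 0, 0.99]]
[[np.float64(-0.0344), np.float64(0.0056), np.float64(-0.0)], [0, 0, 0.99]]
[[np.float64(-0.0336), np.float64(0.0091), np.float64(-0.0)], [0, 0, 0.99]]
[[np.float64(-0.0325), np.float64(0.0125), np.float64(-0.0)], [0, 0, 0.0]]
[[np.float64(-0.0325), np.float64(0.0125), np.float64(-0.0)], [0, 0, 0.0]]
[[np.float64(-0.0325), np.float64(0.0125), np.float64(-0.0)], [0, 0, 0.0]]
[[np.float64(-0.0325), np.float64(0.0125), np.float64(-0.0)], [0, 0, 0.0]]
[[np.float64(-0.034), np.float64(0.0208), np.float64(-0.0)], [0, 0, 0.0]]
[[np.float64(-0.034), np.float64(0.0208), np.float64(-0.0)], [0, 0, 0.0]]
[[np.float64(-0.034), np.float64(0.0208), np.float64(-0.0)], [0, 0, 0.0]]
[[np.float64(-0.034), np.float64(0.0208), np.float64(-0.0)], [0, 0, 0.0]]
[[np.float64(-0.034), np.float64(0.0208), np.float64(-0.0)], [0, 0, 0.0]]
```

Emit:
servo_tool([
  [1, [-0.0192, -0.0327, 0], [0, 0, 0.99]],
  [1, [-0.0225, -0.0305, 0], [0, 0, 0.99]],
  [1, [-0.0255, -0.028, 0], [0, 0, 0.99]],
  [1, [-0.0283, -0.0252, 0], [0, 0, 0.99]],
  [1, [-0.0307, -0.0222, 0], [0, 0, 0.99]],
  [1, [-0.0329, -0.0189, 0], [0, 0, 0.99]],
  [1, [-0.0346, -0.0154, 0], [0, 0, 0.99]],
  [1, [-0.036, -0.0117, 0], [0, 0, 0.99]],
  [1, [-0.0348, -0.0016, 0], [0, 0, 0.99]],
  [1, [-0.0348, 0.002, 0], [0, 0, 0.99]],
], squeeze=40)

```text
time_s: 0.93
eef_pos: [255.0, 133.6, 208.2]
ee_rot: [0.0, 0.632, 0.775, 0.0]
force: [1.3, 0.5, 0.1]
grip_width: 0.001
grip_force: 0.0
```

Emit:
servo_tool([
  [1, [-0.0344, 0.0056, 0], [0, 0, 0.99]],
  [1, [-0.0336, 0.0091, 0], [0, 0, 0.99]],
  [1, [-0.0325, 0.0125, 0], [0, 0, 0]],
  [1, [-0.0325, 0.0125, 0], [0, 0, 0]],
  [1, [-0.0325, 0.0125, 0], [0, 0, 0]],
  [1, [-0.0325, 0.0125, 0], [0, 0, 0]],
  [1, [-0.034, 0.0208, 0], [0, 0, 0]],
  [1, [-0.034, 0.0208, 0], [0, 0, 0]],
  [1, [-0.034, 0.0208, 0], [0, 0, 0]],
  [1, [-0.034, 0.0208, 0], [0, 0, 0]],
])

```text
time_s: 1.77
eef_pos: [413.7, -197.9, 207.8]
ee_rot: [-0.0, 0.708, 0.707, -0.0]
force: [0.5, -0.3, 0.3]
grip_width: 0.001
grip_force: 0.0
```

Emit:
servo_tool([
  [1, [-0.034, 0.0208, 0.02], [0, 0, 0]],
  [1, [0, 0, 0.025], [0, 0, 0]],
  [1, [0, 0, 0], [0, 0, 0]],
])

```text
time_s: 2.02
eef_pos: [431.0, -227.4, 159.9]
ee_rot: [-0.004, 0.708, 0.706, -0.0]
force: [-0.3, 1.0, -1.2]
grip_width: 0.0
grip_force: 0.0
```

Emit:
servo_tool([
  [1, [-0.025, 0, 0], [0, 0, 0]],
  [1, [-0.02, 0, 0], [0, 0, 0]],
  [1, [-0.02, 0, 0], [0, 0, 0]],
  [1, [-0.02, 0, 0], [0, 0, 0]],
  [1, [-0.02, 0, 0], [0, 0, 0]],
  [1, [-0.02, 0, 0.006], [0, 0, 0]],
  [1, [-0.02, 0, 0.01], [0, 0, 0]],
  [1, [-0.02, 0, 0], [0, 0, 0]],
  [1, [0, 0, 0], [0, 0, 0]],
])

```text
time_s: 2.77
eef_pos: [431.9, -394.7, 149.1]
ee_rot: [0.0, 0.708, 0.706, -0.0]
force: [0.4, -0.2, 0.1]
grip_width: -0.0
grip_force: 0.0
```

Emit:
servo_tool([
  [-1, [0.04, 0, -0.04], [0, 0, 0]],
  [-1, [0.02, 0, -0.04], [0, 0, 0]],
  [-1, [0.01, 0, -0.02], [0, 0, 0]],
  [-1, [0, 0, 0], [0, 0, 0]],
  [-1, [0, 0, 0], [0, 0, 0]],
])

```text
time_s: 3.18
eef_pos: [432.8, -333.5, 237.3]
ee_rot: [0.001, 0.707, 0.707, -0.0]
force: [-0.6, 0.3, -1.2]
grip_width: 0.71
grip_force: 0.0
```

```bash
python3 - <<'E'
from rig import *
from h import *
s=sense(); c=capture("wrist"); np.savez("/tmp/w.npz",**c); print(s["eef_pos"],s["ee_rot"],c["T_tool_cam"],c["fx"])
t=capture("scene"); np.savez("/tmp/scene.npz",**t)
cv2.imwrite("pics/a.png",np.hstack([cv2.resize(c["pixels"],(400,300)),cv2.resize(t["pixels"][200:400,220:487],(400,300))])[:,:,::-1])
E
```

```text
[ 432.83456429 -333.54087518  237.30714433] [ 1.48259156e-03  7.06909073e-01  7.07302875e-01 -8.42756764e-05] [[-1.18226310e-03 -9.59024112e-01 -2.83321998e-01  7.20702997e+01]
 [ 9.99999127e-01 -9.66412429e-04 -9.01621643e-04  6.39839587e-01]
 [ 5.90870996e-04 -2.83322816e-01  9.59024417e-01 -1.65602911e+02]
 [ 0.00000000e+00  0.00000000e+00  0.00000000e+00  1.00000000e+00]] 323.6307520791248
```

View pics/a.png

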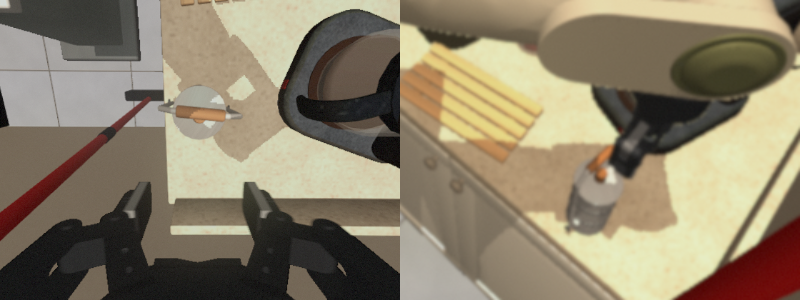

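```bash
cat >> h.py <<'E'
from scipy.spatial.transform import Rotation as Ro
def wcloud(c,s):
    q=np.array(s["ee_rot"]); M=np.eye(4); M[:3,:3]=Ro.from_quat([q[1],q[2],q[3],q[0]]).as_matrix(); M[:3,3]=s["eef_pos"]
    return cloud(c,M@np.array(c["T_tool_cam"]))
E
python3 - <<'E'
from h import *
c=dict(np.load("/tmp/w.npz")); s=dict(eef_pos=[432.83,-333.54,237.3],ee_rot=[0.00148,.70691,.7073,0])
P=wcloud(c,s);H=hsv(c);x,y,z=np.moveaxis(P,-1,0)
w=(abs(x-434)<70)&(abs(y+299)<70)
g=w&(H[...,1]>110)&(z>157)&(z<205);print("grip",g.sum(),np.median(P[g],0),cv2.minAreaRect(P[g][:,:2].astype(np.float32)))
d=w&(z>122)&(z<137)&(H[...,1]<60);print("disc",d.sum(),cv2.minEnclosingCircle(P[d][:,:2].astype(np.float32)),np.median(z[d]))
print("counter",np.median(z[(abs(z)<15)]))
c=dict(np.load("/tmp/scene.npz"));P=cloud(c);H=hsv(c);x,y,z=np.moveaxis(P,-1,0)
w=(abs(x-434)<70)&(abs(y+299)<90);g=w&(H[...,1]>110)&(z>140)&(z<205);print("grip",g.sum(),np.median(P[g],0))
E
```

```text
grip 1062 [ 436.64239061 -291.79124131  182.70976597] ((436.2982482910156, -292.3454895019531), (11.377469062805176, 46.76605224609375), 84.53565979003906)
disc 3107 ((435.7861328125, -291.6072692871094), 41.04190444946289) 124.47444994130558
counter -0.20168892925869386
grip 171 [ 432.6377368  -296.31132029  181.77153275]
```

The wrist view shows the handle still upright over the lid, with the grip at about (200,112). I'll push again and check partway.

Emit:
servo_tool([
  [1, [0.038, 0, 0], [0, 0, 0]],
  [1, [0.038, 0, 0], [0, 0, 0]],
  [1, [0.034, 0.002, 0], [0, 0, 0]],
  [1, [0, 0, 0.04], [0, 0, 0]],
  [1, [0, 0, 0.035], [0, 0, 0]],
  [1, [-0.01, 0, 0], [0, 0, 0]],
  [1, [-0.02, 0, 0], [0, 0, 0]],
  [1, [-0.02, 0, 0], [0, 0, 0]],
  [1, [-0.02, 0, 0], [0, 0, 0]],
  [1, [-0.02, 0, 0], [0, 0, 0]],
])

```text
time_s: 4.12
eef_pos: [434.3, -317.0, 161.3]
ee_rot: [0.0, 0.708, 0.706, -0.0]
force: [0.2, 0.3, 0.1]
grip_width: 0.0
grip_force: 0.0
```

```bash
python3 - <<'E'
from rig import *
from h import *
s=sense(); print(s["eef_pos"],s["force"])
c=capture("wrist"); P=wcloud(c,s);H=hsv(c);x,y,z=np.moveaxis(P,-1,0)
w=(abs(x-434)<70)&(abs(y+320)<130)
g=w&(H[...,1]>110)&(z>80)&(z<205);print("grip",g.sum(),np.median(P[g],0))
cv2.imwrite("pics/b.png",c["pixels"][:,:,::-1])
E
```

```text
[ 434.25177716 -316.97707091  161.32630038] [0.24725545 0.25763966 0.12032416]
grip 1720 [ 435.73347067 -292.36679604  182.92326763]
```

View pics/b.png

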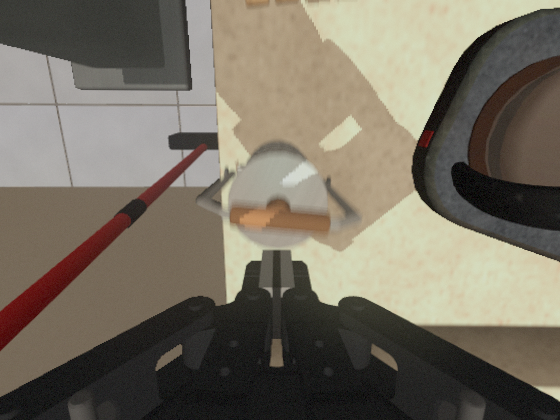

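The wrist view has the grip at about (280,217) and the shut fingertips at about (277,255), already on its far side. I'll check the depth of the fingers.

```bash
python3 - <<'E'
from rig import *
from h import *
s=sense(); 
c=capture("wrist"); P=wcloud(c,s);H=hsv(c)
for r in (245,252,260,270,285,300): print(r,np.round(P[r,[265,277,288]]).tolist(), np.round(c["z_map"][r,277]))
print("bar",np.round(P[217,[250,280,310]]).tolist())
t=capture("scene"); Q=cloud(t); h=hsv(t)
m=(abs(Q[...,0]-434)<70)&(abs(Q[...,1]+299)<120)&(h[...,1]>120)&(Q[...,2]>60)&(Q[...,2]<200); print("scene bar",m.sum(),np.median(Q[m],0))
E
```

```text
245 [[422.0, -387.0, -1.0], [435.0, -387.0, 1.0], [447.0, -387.0, -1.0]] 352.0
252 [[429.0, -309.0, 191.0], [435.0, -309.0, 192.0], [440.0, -309.0, 192.0]] 147.0
260 [[430.0, -309.0, 199.0], [435.0, -308.0, 200.0], [440.0, -309.0, 200.0]] 138.0
270 [[430.0, -308.0, 210.0], [435.0, -309.0, 208.0], [439.0, -309.0, 209.0]] 131.0
285 [[430.0, -310.0, 218.0], [435.0, -310.0, 219.0], [439.0, -309.0, 220.0]] 120.0
300 [[431.0, -308.0, 232.0], [435.0, -315.0, 221.0], [438.0, -308.0, 232.0]] 120.0
bar [[422.0, -295.0, 181.0], [436.0, -295.0, 183.0], [450.0, -295.0, 183.0]]
scene bar 55 [ 433.41746224 -292.85195987  182.60041064]
```

```bash
python3 - <<'E'
from rig import *
from h import *
for n,src,ty,hw in (("old","/tmp/scene.npz",-333,60),("now",None,-317,20)):
    for cam in (["scene"] if src else ["scene","top"]):
        t=dict(np.load(src)) if src else capture(cam); Q=cloud(t); x,y,z=np.moveaxis(Q,-1,0); h=hsv(t)
        m=(abs(x-434)<hw)&(abs(y-ty)<14)&(z>140)&(z<330)&(h[...,1]<110)
        zs=np.sort(z[m]); print(n,cam,m.sum(),np.round(zs[:8]), np.histogram(zs,bins=range(140,331,10))[0])
E
```

```text
old scene 45 [268. 270. 270. 273. 274. 275. 276. 277.] [ 0  0  0  0  0  0  0  0  0  0  0  0  1 12  5  4  0  9 14]
now scene 70 [185. 187. 188. 190. 193. 193. 193. 195.] [ 0  0  0  0  4  6  6  2  5 21 10  6  4  5  1  0  0  0  0]
now top 0 [] [0 0 0 0 0 0 0 0 0 0 0 0 0 0 0 0 0 0 0]
```

The scene camera and the wrist depth both put the real fingertips about 27 mm above the reported TCP, so the fingers passed over the bar. I'll repeat the push lower.

Emit:
servo_tool([
  [1, [0, 0, -0.02], [0, 0, 0]],
  [1, [0.04, 0, 0], [0, 0, 0]],
  [1, [0.04, 0, 0], [0, 0, 0]],
  [1, [0.012, 0, 0.02], [0, 0, 0]],
  [1, [0, 0, 0.024], [0, 0, 0]],
  [1, [-0.01, 0, 0], [0, 0, 0]],
  [1, [-0.015, 0, 0], [0, 0, 0]],
  [1, [-0.015, 0, 0], [0, 0, 0]],
  [1, [-0.015, 0, 0], [0, 0, 0]],
  [1, [-0.01, 0, 0], [0, 0, 0]],
])

```text
time_s: 5.2
eef_pos: [434.6, -290.9, 137.2]
ee_rot: [0.001, 0.708, 0.706, -0.0]
force: [-0.2, 0.4, 0.4]
grip_width: 0.001
grip_force: 0.0
```

```bash
cat > w.py <<'E'
from rig import *
from h import *
s=sense(); print(s["time_s"],s["eef_pos"],s["force"])
c=capture("wrist"); P=wcloud(c,s);H=hsv(c);x,y,z=np.moveaxis(P,-1,0)
w=(abs(x-434)<70)&(abs(y+320)<160)
g=w&(H[...,1]>110)&(z>60)&(z<205);print("grip",g.sum(),np.median(P[g],0) if g.any() else 0)
m=(abs(x-s["eef_pos"][0])<15)&(abs(y-s["eef_pos"][1])<12)&(z>s["eef_pos"][2]+10); print("tips",np.sort(z[m])[:10:3])
E
python3 w.py
```

```text
5.2 [ 434.57837198 -290.93110984  137.15603927] [-0.2182665   0.40307332  0.43219467]
grip 0 0
tips [164.08946379 164.60120329 164.65734385 164.83611297]
```

Emit:
servo_tool([
  [1, [-0.015, 0, 0], [0, 0, 0]],
  [1, [-0.015, 0, 0], [0, 0, 0]],
  [1, [-0.02, 0, 0.004], [0, 0, 0]],
  [1, [-0.02, 0, 0.01], [0, 0, 0]],
  [1, [-0.02, 0, 0.01], [0, 0, 0]],
  [1, [0, 0, 0], [0, 0, 0]],
  [1, [0, 0, 0], [0, 0, 0]],
])

```text
time_s: 5.83
eef_pos: [434.0, -378.3, 111.9]
ee_rot: [-0.001, 0.708, 0.706, 0.0]
force: [0.8, 0.8, 1.0]
grip_width: 0.005
grip_force: 0.0
```

```bash
python3 w.py; python3 - <<'E'
from rig import *
from h import *
c=capture("wrist");t=capture("scene");o=capture("top")
cv2.imwrite("pics/c.png",np.hstack([cv2.resize(c["pixels"],(400,300)),cv2.resize(t["pixels"][250:400,270:470],(400,300))])[:,:,::-1])
E
```

```text
5.8333 [ 433.97979234 -378.3233435   111.85761606] [0.8184145  0.83637269 1.03321676]
grip 1255 [ 435.46301406 -301.20697144  148.99387383]
tips [138.63873499 138.79742134 138.99123071 139.23696527]
```

View pics/c.png

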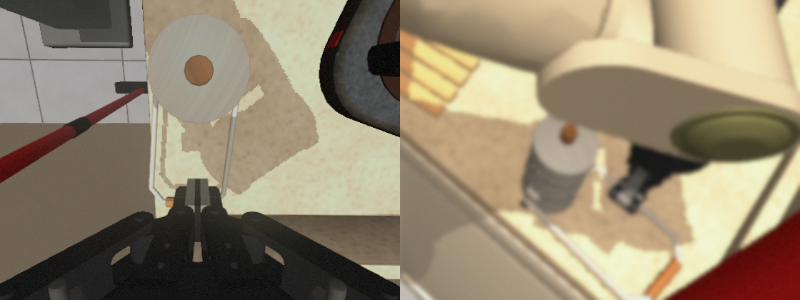

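The handle is down on the -y side: the right half shows the hoop lying flat with its grip at about (665,280). The lid knob is clear at about (199,70) in the left half.

Emit:
servo_tool([
  [1, [0, 0, -0.03], [0, 0, 0]],
  [0.2, [0, 0, -0.035], [0, 0, 0]],
  [0.2, [0.03, 0, 0], [0, 0, 0]],
  [0.2, [0.03, 0, 0], [0, 0, 0]],
  [0.2, [0.017, 0.0015, 0], [0, 0, 0]],
  [0.2, [0, 0, 0], [0, 0, 0]],
  [0.2, [0, 0, 0], [0, 0, 0]],
])

```text
time_s: 6.62
eef_pos: [436.4, -300.1, 178.0]
ee_rot: [0.001, 0.707, 0.707, -0.0]
force: [0.1, 0.2, -0.2]
grip_width: 0.394
grip_force: 0.0
```

```bash
cat > k.py <<'E'
from rig import *
from h import *
s=sense(); print(s["time_s"],s["eef_pos"],s["force"],s["grip_width"])
c=capture("wrist"); P=wcloud(c,s);H=hsv(c);x,y,z=np.moveaxis(P,-1,0)
w=(abs(x-434)<60)&(abs(y+299)<60)
d=w&(z>118)&(z<130);print("disc",cv2.minEnclosingCircle(P[d][:,:2].astype(np.float32)),np.median(z[d]))
g=w&(H[...,1]>110)&(z>146)&(z<153);print("knobtop",g.sum(),P[g].min(0),P[g].max(0))
m=(abs(x-s["eef_pos"][0])<45)&(abs(y-s["eef_pos"][1])<12)&(z>s["eef_pos"][2]+5)&(H[...,1]<80); print("tips",np.sort(z[m])[:10:3])
e=w&(z>30)&(z<38);print("ears",P[e].min(0) if e.any() else 0,P[e].max(0) if e.any() else 0)
E
python3 k.py
```

```text
6.6167 [ 436.37945593 -300.14301197  178.03321732] [ 0.08037874  0.15960768 -0.15266061] 0.39414774581659945
disc ((435.697998046875, -300.338623046875), 33.0035400390625) 124.55735590774299
knobtop 364 [ 428.3139915  -307.77314918  146.73898187] [ 442.48772558 -293.27853105  150.83987005]
tips [200.8535633  201.64786257 201.93486905 202.41039701]
ears [ 385.49769488 -358.45598288   30.07913281] [ 484.53230724 -268.83669042   37.96869583]
```

Emit:
servo_tool([
  [0.2, [0, -0.0005, 0.03], [0, 0, 0]],
  [0.2, [0, 0, 0.025], [0, 0, 0]],
  [0.2, [0, 0, 0.014], [0, 0, 0]],
  [0.2, [0, 0, 0], [0, 0, 0]],
  [1, [0, 0, 0], [0, 0, 0]],
  [1, [0, 0, 0], [0, 0, 0]],
  [1, [0, 0, 0], [0, 0, 0]],
  [1, [0, 0, 0], [0, 0, 0]],
  [1, [0, 0, 0], [0, 0, 0]],
], squeeze=30)

```text
time_s: 7.42
eef_pos: [435.9, -301.2, 109.2]
ee_rot: [0.001, 0.707, 0.707, -0.0]
force: [0.3, 0.0, 1.8]
grip_width: 0.169
grip_force: 29.5
```

Emit:
servo_tool([
  [1, [0, 0, -0.01], [0, 0, 0]],
  [1, [0, 0, -0.02], [0, 0, 0]],
  [1, [0.01, 0, -0.015], [0, 0, 0]],
  [1, [0.03, 0, 0], [0, 0, 0]],
  [1, [0.035, 0.002, 0], [0, 0, 0]],
  [1, [0.035, 0.002, 0], [0, 0, 0]],
  [1, [0.035, 0.002, 0], [0, 0, 0]],
  [1, [0.035, 0.002, 0], [0, 0, 0]],
  [1, [0.035, 0.002, 0], [0, 0, 0]],
  [1, [0.035, 0.002, 0], [0, 0, 0]],
])

```text
time_s: 8.25
eef_pos: [447.7, -49.1, 154.2]
ee_rot: [0.0, 0.708, 0.707, 0.0]
force: [1.0, -0.9, -0.6]
grip_width: 0.17
grip_force: 29.4
```

Emit:
servo_tool([
  [1, [0.035, 0.002, 0], [0, 0, 0]],
  [1, [0.035, 0, 0.01], [0, 0, 0]],
  [1, [0.018, 0, 0.02], [0, 0, 0]],
  [1, [0, 0, 0.035], [0, 0, 0]],
  [1, [0, 0, 0.03], [0, 0, 0]],
  [1, [0, 0, 0.02], [0, 0, 0]],
  [1, [0, 0, 0.01], [0, 0, 0]],
  [1, [0, 0, 0], [0, 0, 0]],
])

```text
time_s: 8.92
eef_pos: [448.9, 37.5, 27.0]
ee_rot: [-0.001, 0.707, 0.707, -0.001]
force: [-0.9, -0.3, -1.3]
grip_width: 0.172
grip_force: 29.4
```

```bash
python3 - <<'E'
from rig import *
from h import *
s=sense(); print(s["time_s"],s["eef_pos"],s["force"],s["grip_width"])
c=capture("wrist"); P=wcloud(c,s);H=hsv(c);x,y,z=np.moveaxis(P,-1,0)
e=s["eef_pos"]
d=(np.hypot(x-e[0],y-e[1])<40)&(z>24)&(z<55)&(H[...,1]<70);print("disc",d.sum(),cv2.minEnclosingCircle(P[d][:,:2].astype(np.float32)),np.median(z[d]))
b=(z>12)&(z<24)&(x>300)&(x<560)&(abs(y)<240);print("board z",np.median(z[b]),cv2.minAreaRect(P[b][:,:2].astype(np.float32)))
cv2.imwrite("pics/d.png",c["pixels"][:,:,::-1])
E
```

```text
8.9167 [448.91406041  37.46608937  27.03236995] [-0.85220625 -0.30213389 -1.28136616] 0.17245694413044738
disc 7329 ((449.3523254394531, 38.50681686401367), 33.041099548339844) 42.285646624071575
board z 17.713011302120478 ((453.03753662109375, 0.7069320678710938), (120.76017761230469, 155.38047790527344), 5.510440826416016)
```

View pics/d.png

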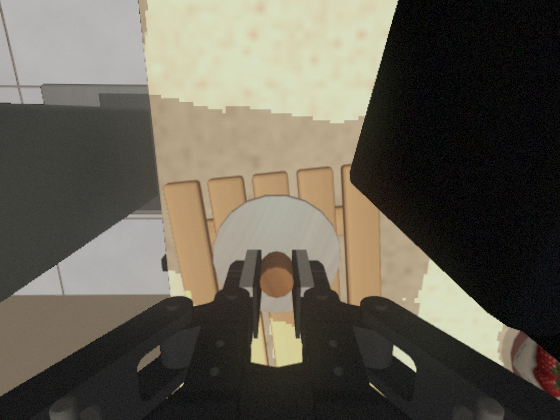

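The wrist view shows the lid level in the fingers over the far end of the board, knob at about (277,283). Its disc is at 42 mm and has 13 mm to go.

Emit:
servo_tool([
  [1, [0, 0, 0.006], [0, 0, 0]],
  [1, [0, 0, 0.004], [0, 0, 0]],
  [1, [0, 0, 0.0035], [0, 0, 0]],
  [1, [0, 0, 0], [0, 0, 0]],
])

```text
time_s: 9.3
eef_pos: [449.8, 37.2, 14.5]
ee_rot: [-0.0, 0.707, 0.707, -0.0]
force: [0.4, -0.5, -0.5]
grip_width: 0.168
grip_force: 29.4
```

Emit:
servo_tool([
  [0.2, [0, 0, 0], [0, 0, 0]],
  [0.2, [0, 0, 0], [0, 0, 0]],
  [0.2, [0, 0, 0], [0, 0, 0]],
  [0.2, [0, 0, -0.02], [0, 0, 0]],
  [-1, [0, 0, -0.03], [0, 0, 0]],
  [-1, [0, 0, -0.04], [0, 0, 0]],
  [-1, [0, 0, -0.04], [0, 0, 0]],
  [-1, [0, 0, 0], [0, 0, 0]],
])

```text
time_s: 9.97
eef_pos: [453.2, 36.8, 151.7]
ee_rot: [0.005, 0.707, 0.707, 0.004]
force: [1.4, 0.2, 0.9]
grip_width: 0.94
grip_force: 0.0
```

```bash
python3 - <<'E'
from rig import *
from h import *
s=sense(); print(s["time_s"],s["eef_pos"],s["force"],s["grip_width"])
c=capture("wrist"); P=wcloud(c,s);H=hsv(c);x,y,z=np.moveaxis(P,-1,0)
e=s["eef_pos"]
d=(np.hypot(x-e[0],y-e[1])<45)&(z>25)&(z<35)&(H[...,1]<70);print("disc",d.sum(),cv2.minEnclosingCircle(P[d][:,:2].astype(np.float32)),np.median(z[d]))
m=(abs(x-e[0])<65)&(abs(y-e[1])<12)&(z>e[2]+5)&(H[...,1]<80); print("tips",np.sort(z[m])[:10:3]-e[2])
q=m&(z<e[2]+45);print(P[q].min(0),P[q].max(0))
E
```

```text
9.9667 [453.1697369   36.77695951 151.70019034] [1.41357188 0.19836134 0.94224878] 0.9402510255645484
disc 3406 ((450.36212158203125, 38.674861907958984), 32.71894454956055) 27.57999061538038
tips [32.86217764 33.14034354 33.75363238 34.0079438 ]
[399.82838478  25.19283704 184.56236798] [505.63350761  48.60474503 196.69814804]
```

Emit:
servo_tool([
  [-1, [-0.03, -0.001, 0], [0, 0, 0]],
  [-1, [-0.036, -0.001, 0], [0, 0, 0]],
  [-1, [-0.036, -0.002, 0], [0, 0, 0]],
  [-1, [-0.036, -0.002, 0], [0, 0, 0]],
  [-1, [-0.036, -0.002, 0], [0, 0, 0]],
  [-1, [-0.036, -0.002, 0], [0, 0, 0]],
  [-1, [-0.036, -0.002, 0], [0, 0, 0]],
  [-1, [-0.036, -0.002, 0], [0, 0, 0]],
  [-1, [-0.036, -0.001, 0], [0, 0, 0]],
  [-1, [-0.02, 0, 0], [0, 0, 0]],
])

```text
time_s: 10.85
eef_pos: [433.5, -303.8, 143.6]
ee_rot: [-0.001, 0.708, 0.706, -0.0]
force: [0.3, -0.9, -0.6]
grip_width: 0.998
grip_force: 0.0
```

Emit:
servo_tool([
  [-1, [0, 0, 0], [0, 0, 0]],
  [-1, [0, 0, 0], [0, 0, 0]],
])

```text
time_s: 11.02
eef_pos: [434.0, -300.8, 143.5]
ee_rot: [-0.001, 0.708, 0.706, 0.0]
force: [-0.5, 0.5, -0.3]
grip_width: 0.998
grip_force: 0.0
```

```bash
cat > r.py <<'E'
import sys
from rig import *
from h import *
zr=float(sys.argv[1]); cx,cy=float(sys.argv[2]),float(sys.argv[3])
s=sense(); print(s["time_s"],s["eef_pos"],s["ee_rot"],s["force"],s["grip_width"])
c=capture("wrist"); P=wcloud(c,s);H=hsv(c);x,y,z=np.moveaxis(P,-1,0);e=s["eef_pos"]
d=(np.hypot(x-cx,y-cy)<42)&(abs(z-zr)<4)
if d.sum()>5: print("rim",d.sum(),cv2.minEnclosingCircle(P[d][:,:2].astype(np.float32)),np.median(z[d]))
m=(abs(x-e[0])<65)&(abs(y-e[1])<12)&(z>e[2]+5)&(H[...,1]<80); print("tips",np.sort(z[m])[:10:3]-e[2])
cv2.imwrite("pics/last.png",c["pixels"][:,:,::-1])
E
python3 r.py 119 435.7 -300.3
```

```text
11.0167 [ 433.95414034 -300.79099666  143.53920679] [-1.12767390e-03  7.08028921e-01  7.06182522e-01  1.46356369e-04] [-0.53039674  0.50617738 -0.26837505] 0.9983176743098282
rim 1570 ((435.6617431640625, -300.58563232421875), 31.851770401000977) 119.43601408368389
tips [34.69135983 35.6418551  35.70305828 36.01221636]
```

Emit:
servo_tool([
  [-1, [0, 0.0017, 0.02], [0, 0, 0]],
  [-1, [0, 0, 0.03], [0, 0, 0]],
  [-1, [0, 0, 0.02], [0, 0, 0]],
  [-1, [0, 0, 0.0115], [0, 0, 0]],
  [-1, [0, 0, 0], [0, 0, 0]],
  [1, [0, 0, 0], [0, 0, 0]],
  [1, [0, 0, 0], [0, 0, 0]],
  [1, [0, 0, 0], [0, 0, 0]],
  [1, [0, 0, 0], [0, 0, 0]],
  [1, [0, 0, 0], [0, 0, 0]],
], squeeze=30)

```text
time_s: 11.9
eef_pos: [436.8, -300.9, 64.6]
ee_rot: [0.001, 0.707, 0.707, 0.0]
force: [0.6, 1.9, 7.2]
grip_width: 0.725
grip_force: 33.1
```

```bash
python3 r.py 119 435.7 -300.3
```

```text
11.9 [ 436.84900858 -300.88771526   64.58320193] [1.09562327e-03 7.07414880e-01 7.06797684e-01 1.42418559e-04] [0.64569915 1.85268913 7.18729034] 0.7248332695510479
rim 4691 ((435.68060302734375, -294.18524169921875), 41.521968841552734) 119.27792908524123
tips [19.5517902  19.8921549  20.13343706 20.33156413]
```

View pics/last.png

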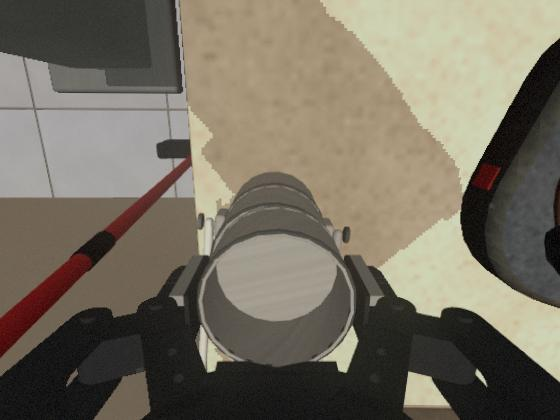

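The wrist view shows the fingers either side of the upper tin, pads at about (185,285) and (370,285). I'll check the lowest pad height before lifting.

```bash
python3 - <<'E'
from rig import *
from h import *
s=sense(); c=capture("wrist"); P=wcloud(c,s);x,y,z=np.moveaxis(P,-1,0);e=s["eef_pos"]
m=(abs(x-e[0])>34)&(abs(x-e[0])<50)&(abs(y-e[1])<16)&(z>60)&(z<200); print(np.round(np.sort(z[m])[:400:25]))
for yy in range(-16,16,4):
    q=m&(y-e[1]>=yy)&(y-e[1]<yy+4); print(yy,q.sum(),np.round(np.sort(z[q])[:3]))
E
```

```text
[ 97.  99. 100. 101. 102. 102. 103. 104. 104. 105. 106. 106. 107. 107.
 108. 109.]
-16 0 []
-12 8 [143. 144. 145.]
-8 490 [144. 144. 144.]
-4 704 [144. 144. 144.]
0 709 [144. 144. 144.]
4 2111 [99. 99. 99.]
8 1642 [97. 97. 97.]
12 1157 [132. 133. 133.]
```

Emit:
servo_tool([
  [1, [0, 0, -0.006], [0, 0, 0]],
  [1, [0, 0, -0.01], [0, 0, 0]],
  [1, [0, 0, -0.02], [0, 0, 0]],
  [1, [0.005, 0, -0.02], [0, 0, 0]],
  [1, [0.025, 0.002, 0], [0, 0, 0]],
  [1, [0.033, 0.003, 0], [0, 0, 0]],
  [1, [0.033, 0.003, 0], [0, 0, 0]],
  [1, [0.033, 0.003, 0], [0, 0, 0]],
  [1, [0.033, 0.003, 0], [0, 0, 0]],
  [1, [0.033, 0.003, 0], [0, 0, 0]],
])

```text
time_s: 12.83
eef_pos: [453.4, -104.4, 120.2]
ee_rot: [0.001, 0.708, 0.707, 0.0]
force: [-0.4, -0.2, -1.1]
grip_width: 0.723
grip_force: 33.1
```

Emit:
servo_tool([
  [1, [0.033, 0.003, 0], [0, 0, 0]],
  [1, [0.025, 0, 0], [0, 0, 0]],
  [1, [0.01, 0, 0.02], [0, 0, 0]],
  [1, [0, 0, 0.03], [0, 0, 0]],
  [1, [0, 0, 0.03], [0, 0, 0]],
  [1, [0, 0, 0.02], [0, 0, 0]],
  [1, [0, 0, 0], [0, 0, 0]],
  [1, [0, 0, 0], [0, 0, 0]],
])

```text
time_s: 13.5
eef_pos: [456.6, -37.8, 19.8]
ee_rot: [-0.0, 0.707, 0.707, -0.0]
force: [0.3, -0.5, -0.2]
grip_width: 0.724
grip_force: 33.6
```

```bash
python3 r.py 74 457 -38; python3 - <<'E'
from rig import *
from h import *
s=sense(); c=capture("wrist"); P=wcloud(c,s);x,y,z=np.moveaxis(P,-1,0);e=s["eef_pos"]
w=(np.hypot(x-e[0],y-e[1])<34)&(z<110)&(z>50); zs=z[w]; hst=np.histogram(zs,bins=range(50,111,2)); print(hst[0])
for n in("scene","top"):
    t=capture(n);Q=cloud(t);X,Y,Z=np.moveaxis(Q,-1,0); m=(np.hypot(X-435,Y+300)<40)&(Z>70); print(n,m.sum(),np.round(Z[m].max()) if m.any() else 0, cv2.minEnclosingCircle(Q[m][:,:2].astype(np.float32)) if m.any() else 0)
E
```

```text
13.5 [456.6340941  -37.84663394  19.80578323] [-2.02357636e-04  7.07497133e-01  7.06716174e-01 -1.19719454e-04] [ 0.29734362 -0.52640943 -0.18605723] 0.7242989653472158
rim 4717 ((456.94915771484375, -31.14816665649414), 41.412132263183594) 74.39521217027749
tips [22.08952147 22.39996759 22.47042807 22.58806402]
[ 549  581  563  644  643  676  698  752  774  819  784  720 2351  761
  171  178  170  184  329   50    4    1    6   27   63   92  115   46
    1    9]
scene 279 89.0 ((434.1687927246094, -301.1526794433594), 31.94099998474121)
top 135 90.0 ((435.3614196777344, -301.8356628417969), 31.75851058959961)
```

View pics/last.png

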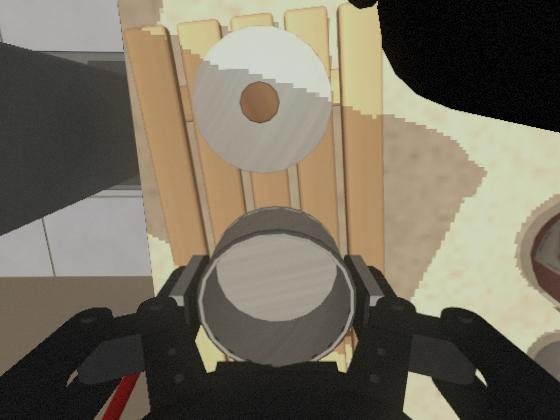

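The wrist view shows the upper tin held upright in the middle slot at about (277,300), with the lid standing at about (262,100) with a gap between them.

Emit:
servo_tool([
  [1, [0, 0, 0.008], [0, 0, 0]],
  [1, [0, 0, 0.005], [0, 0, 0]],
  [1, [0, 0, 0.004], [0, 0, 0]],
  [1, [0, 0, 0], [0, 0, 0]],
  [1, [0, 0, 0], [0, 0, 0]],
])

```text
time_s: 14.12
eef_pos: [456.4, -37.8, 2.1]
ee_rot: [-0.0, 0.707, 0.707, -0.0]
force: [-0.4, 0.0, 2.2]
grip_width: 0.723
grip_force: 34.2
```

Emit:
servo_tool([
  [-1, [0, 0, 0], [0, 0, 0]],
  [-1, [0, 0, 0], [0, 0, 0]],
  [-1, [0, 0, 0], [0, 0, 0]],
  [-1, [0, 0, -0.02], [0, 0, 0]],
  [-1, [0, 0, -0.03], [0, 0, 0]],
  [-1, [0, 0, -0.035], [0, 0, 0]],
  [-1, [-0.01, 0, -0.03], [0, 0, 0]],
  [-1, [-0.033, -0.002, 0], [0, 0, 0]],
  [-1, [-0.033, -0.003, 0], [0, 0, 0]],
  [-1, [-0.033, -0.003, 0], [0, 0, 0]],
])

```text
time_s: 14.95
eef_pos: [448.3, -148.0, 117.8]
ee_rot: [0.001, 0.707, 0.707, 0.0]
force: [0.6, 0.4, 0.5]
grip_width: 1.003
grip_force: 0.0
```

Emit:
servo_tool([
  [-1, [-0.035, -0.003, 0], [0, 0, 0]],
  [-1, [-0.035, -0.003, 0], [0, 0, 0]],
  [-1, [-0.035, -0.003, 0], [0, 0, 0]],
  [-1, [-0.035, -0.003, 0], [0, 0, 0]],
  [-1, [-0.014, -0.0015, 0], [0, 0, 0]],
  [-1, [0, 0, 0], [0, 0, 0]],
  [-1, [0, 0, 0], [0, 0, 0]],
  [-1, [0, 0, 0], [0, 0, 0]],
])

```text
time_s: 15.62
eef_pos: [434.8, -299.4, 117.1]
ee_rot: [-0.0, 0.707, 0.707, 0.0]
force: [0.9, 0.4, 0.6]
grip_width: 0.999
grip_force: 0.0
```

```bash
python3 r.py 86 435.2 -300.8
```

```text
15.6167 [ 434.83405862 -299.37259403  117.06985545] [-4.55081915e-04  7.07161365e-01  7.07052029e-01  1.56517577e-04] [0.86462769 0.37926377 0.56068153] 0.9985549438116192
rim 1346 ((435.48724365234375, -300.1910095214844), 31.81346893310547) 85.4338112321248
tips [35.29405228 35.64299372 35.85341819 36.04892872]
```

Emit:
servo_tool([
  [-1, [-0.001, 0.0005, 0.025], [0, 0, 0]],
  [-1, [0, 0, 0.03], [0, 0, 0]],
  [-1, [0, 0, 0.02], [0, 0, 0]],
  [-1, [0, 0, 0.0115], [0, 0, 0]],
  [-1, [0, 0, 0], [0, 0, 0]],
  [1, [0, 0, 0], [0, 0, 0]],
  [1, [0, 0, 0], [0, 0, 0]],
  [1, [0, 0, 0], [0, 0, 0]],
  [1, [0, 0, 0], [0, 0, 0]],
  [1, [0, 0, 0], [0, 0, 0]],
])

```text
time_s: 16.5
eef_pos: [436.0, -301.9, 32.2]
ee_rot: [0.001, 0.707, 0.707, 0.0]
force: [0.0, 2.9, 6.7]
grip_width: 0.717
grip_force: 33.1
```

```bash
python3 r.py 86 435.2 -300.8; python3 - <<'E'
from rig import *
from h import *
s=sense(); c=capture("wrist"); P=wcloud(c,s);x,y,z=np.moveaxis(P,-1,0);e=s["eef_pos"]
m=(abs(x-e[0])>34)&(abs(x-e[0])<44)&(abs(y-e[1])<16)&(z>42)&(z<200); print(np.round(np.sort(z[m])[:100:25]))
t=capture("scene");Q=cloud(t);X,Y,Z=np.moveaxis(Q,-1,0)
h=hsv(t); m=(np.hypot(X-457,Y+38)<36)&(Z>40)&(Z<80); print("tin2",m.sum(),cv2.minEnclosingCircle(Q[m][:,:2].astype(np.float32)),np.round(np.percentile(Z[m],[50,95,100])))
E
```

```text
16.5 [ 435.98256709 -301.90814048   32.24570916] [1.19646768e-03 7.07397550e-01 7.06814858e-01 1.77622374e-04] [0.04428692 2.8868688  6.72097953] 0.7165613229929555
rim 4645 ((435.2250671386719, -295.2481689453125), 41.595130920410156) 85.5074152218455
tips [5.01490694 5.03837044 5.05663998 5.07939343]
[42. 42. 43. 43.]
tin2 84 ((437.6070556640625, -48.01161575317383), 24.329511642456055) [51. 58. 60.]
```

Emit:
servo_tool([
  [1, [0, 0, -0.006], [0, 0, 0]],
  [1, [0, 0, -0.01], [0, 0, 0]],
  [1, [0, 0, -0.02], [0, 0, 0]],
  [1, [0.005, 0, -0.015], [0, 0, 0]],
  [1, [0.025, 0.004, 0], [0, 0, 0]],
  [1, [0.033, 0.005, 0], [0, 0, 0]],
  [1, [0.033, 0.005, 0], [0, 0, 0]],
  [1, [0.033, 0.005, 0], [0, 0, 0]],
  [1, [0.033, 0.005, 0], [0, 0, 0]],
  [1, [0.02, 0.004, 0], [0, 0, 0]],
])

```text
time_s: 17.48
eef_pos: [463.4, -117.1, 82.8]
ee_rot: [0.0, 0.707, 0.707, 0.0]
force: [0.1, 0.3, -0.2]
grip_width: 0.716
grip_force: 33.1
```

Emit:
servo_tool([
  [1, [0.006, 0, 0.01], [0, 0, 0]],
  [1, [0, 0, 0.025], [0, 0, 0]],
  [1, [0, 0, 0.015], [0, 0, 0]],
  [1, [0, 0, 0], [0, 0, 0]],
  [1, [0, 0, 0], [0, 0, 0]],
])

```text
time_s: 17.9
eef_pos: [463.5, -113.9, 32.4]
ee_rot: [-0.0, 0.707, 0.707, -0.0]
force: [0.8, -0.5, -0.2]
grip_width: 0.716
grip_force: 33.3
```

```bash
python3 r.py 86 464 -113
```

```text
17.9 [ 463.50276372 -113.86180669   32.36752366] [-7.24577755e-05  7.07483152e-01  7.06730204e-01 -5.41305702e-05] [ 0.83569678 -0.45794855 -0.24388284] 0.7163359406588637
rim 4665 ((463.97930908203125, -107.03826141357422), 41.541526794433594) 85.57895568850562
tips [12.30558707 12.7157742  12.79534217 12.8369992 ]
```

View pics/last.png

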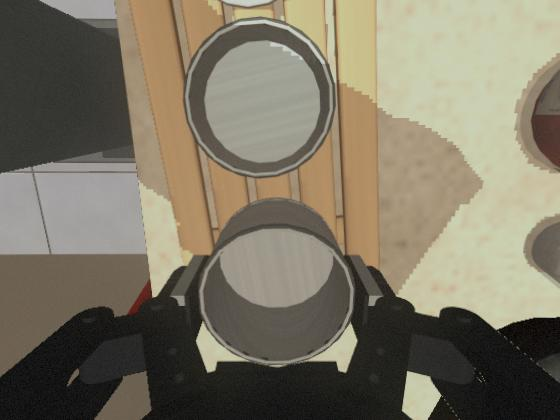

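The middle tin hangs upright over the near slot at about (277,300), and the upper tin stands on the board at about (262,98) with a gap. I'll lower it 20 mm and release.

Emit:
servo_tool([
  [1, [0, 0, 0.008], [0, 0, 0]],
  [1, [0, 0, 0.007], [0, 0, 0]],
  [1, [0, 0, 0.005], [0, 0, 0]],
  [1, [0, 0, 0.0005], [0, 0, 0]],
  [1, [0, 0, 0], [0, 0, 0]],
])

```text
time_s: 18.37
eef_pos: [463.6, -114.0, 11.6]
ee_rot: [0.0, 0.708, 0.707, -0.0]
force: [-2.0, 0.1, 5.8]
grip_width: 0.72
grip_force: 33.9
```

Emit:
servo_tool([
  [-1, [0, 0, 0], [0, 0, 0]],
  [-1, [0, 0, 0], [0, 0, 0]],
  [-1, [0, 0, 0], [0, 0, 0]],
  [-1, [0, 0, -0.02], [0, 0, 0]],
  [-1, [0, 0, -0.03], [0, 0, 0]],
  [-1, [0, 0, -0.035], [0, 0, 0]],
  [-1, [0, 0, -0.04], [0, 0, 0]],
  [-1, [0, -0.03, -0.04], [0, 0, 0]],
  [-1, [0, -0.03, 0], [0, 0, 0]],
  [-1, [0, 0, 0], [0, 0, 0]],
])

```text
time_s: 19.2
eef_pos: [405.8, -113.3, 170.7]
ee_rot: [0.001, 0.708, 0.707, -0.0]
force: [0.3, -0.7, -0.0]
grip_width: 1.0
grip_force: 0.0
```

```bash
python3 r.py 66 464 -113; python3 - <<'E'
from rig import *
from h import *
s=sense(); w=capture("wrist");c=capture("top");t=capture("scene")
cv2.imwrite("pics/f.png",np.hstack([cv2.resize(w["pixels"],(400,300)),cv2.resize(t["pixels"][210:390,190:430],(400,300))])[:,:,::-1])
P=wcloud(w,s);x,y,z=np.moveaxis(P,-1,0)
for n,cx,cy,zr in (("lid",450,38.5,28),("upper",457,-38,58),("mid",464,-113,66)):
    for nm,p in (("w",P),("t",cloud(c)),("s",cloud(t))):
        m=(np.hypot(p[...,0]-cx,p[...,1]-cy)<38)&(abs(p[...,2]-zr)<3.5)
        if m.sum()>20: print(n,nm,m.sum(),cv2.minEnclosingCircle(p[m][:,:2].astype(np.float32)),np.median(p[m][:,2]))
E
```

```text
19.2 [ 405.79671218 -113.32265886  170.68203377] [ 6.64064412e-04  7.07573503e-01  7.06639435e-01 -7.69282798e-05] [ 0.3167449  -0.68539549 -0.02460837] 1.0000908578434513
rim 754 ((464.0893859863281, -112.37550354003906), 31.672868728637695) 65.38566962604006
tips [35.53347208 35.67959942 35.86495331 36.19902731]
lid w 3216 ((450.50311279296875, 37.284603118896484), 32.84838104248047) 27.80695100397199
lid t 313 ((449.5100402832031, 38.33919143676758), 33.00331497192383) 28.54081616152999
lid s 184 ((447.79144287109375, 36.208194732666016), 32.677833557128906) 27.4051193975163
upper w 843 ((457.0155334472656, -38.0146484375), 31.399208068847656) 57.649445452391774
upper t 59 ((456.2972106933594, -37.38136291503906), 31.294841766357422) 58.34000910661865
upper s 46 ((455.5039978027344, -39.98549270629883), 31.800352096557617) 57.73816312555854
mid w 739 ((464.0589294433594, -112.13558959960938), 31.533044815063477) 65.49070985190383
mid s 107 ((462.05657958984375, -114.37796020507812), 31.810041427612305) 65.39369470003045
```

View pics/f.png

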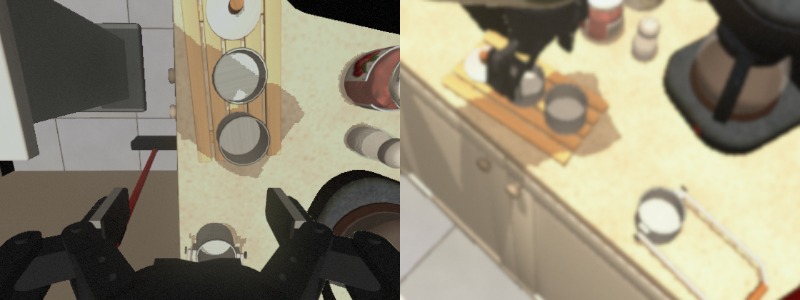

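All three parts stand level on the board: lid at about (235,5), upper tin at (240,75) and middle tin at (243,138) in the left half. The bottom tin is in place at about (660,215) in the right half, with its handle down.

```bash
python3 -c "
from rig import *
print(finish_job())"
```

```text
the job is handed in; nothing more can be done
None
```

The carrier is apart and handed in at about 19 s: the lid, upper tin and middle tin stand upright and separate on the board, and the bottom tin is in place with its handle down; the hand-in returned no verdict.

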